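# Set the boxed-in radiator valve

## Task

The radiator valve is hidden in the slatted casing on the desk. Slide the hatch in its top open, reach down into the recess and turn the valve knob anticlockwise (seen from above) until its pointer lines up with the raised tooth on the collar around it, then slide the hatch fully shut again. The mug, the potted plant and the notebook stay where they are.

Things in the scene. Friction and masses are not known exactly. Their poses are not given: they have to be found in the camera images.
- casing: Fixed casing, grey slatted sides, oak top: 240 (x) x 440 (y) x 170 mm high. Origin: centre of its underside, on the desk; z up. A square well, 140 x 140 mm, 100 mm deep, opens in its top at casing x = 0, y = -120 mm, under the hatch. Guide rails 6 mm wide, 14 mm high above the top, run along casing y at x = -90 and +90 mm.
- hatch (a joint): Sliding of the grey hatch (168 x 165 x 10 mm, lying on the casing's top between the rails), m: 0 = fully shut over the well, 0.165 = fully open (well wholly clear). Opens towards the casing's +y; needs about 1.5 N plus slight damping and stays where left. May start up to 20 mm ajar.
- hatch_handle (a point): Centre of the top face of the hatch's handle: an upright oak block fixed on the hatch's middle, 80 mm long along casing x, 16 mm thick along casing y, 36 mm high above the hatch. Axes as the casing's. Pinch it across its thickness, or push its side.
- knob (a joint): Rotation of the valve knob, rad: 0 = valve shut (stop), grows anticlockwise seen from above, to 2.9 (stop). The knob rises 3.8 mm per rad as it opens, so the hand must follow it up. About 0.08 N m of friction; stays where left. Starts at 0 to 0.3; the tooth lies about 0.9 to 2.1 rad further on, so more than one grasp may be needed.
- knob_grip (a point): Centre of the top face of the white knob's bar, on the knob's vertical axis (the well's centre), 22 mm below the casing's top when shut. The upright bar is 60 mm long (this point's x), 18 mm thick (y), 38 mm high, on a round brass skirt 36 mm in radius and 10 mm thick. A small nose (6 mm wide, 20 mm high, low down) juts from the bar's +x end only: the pointer.
- knob_pointer (a point): Tip of the knob's pointer nose, 40 mm from the knob's axis, 28 mm below the bar's top. x points outward along the bar.
- collar: Fixed grey disc under the knob, concentric with it: radius 62 mm, 10 mm thick. Origin: centre of its underside, 85 mm below the casing's top; z up; x points from the axis to the tooth, whose direction differs each time. The tooth is an aluminium tab 46 to 60 mm from the axis, 8 mm wide, its top 23 mm above the disc, 52 mm below the casing's top.
- mark (a point): The point just inside the tooth, 40 mm from the knob's axis, at the height of the tooth's top: the pointer's tip comes over or under here when pointer and tooth line up.
- mug: Bystander: white mug, radius 38 mm, 90 mm high, on the desk beside the casing's -y end. Origin: centre of its underside.
- plant: Bystander: potted plant, pot radius 46 mm, 130 mm high with leaves, on the desk beside the casing's +y end. Origin: centre of its underside.
- notebook: Bystander: black notebook, 104 x 153 x 18 mm, lying on the desk beyond the casing (its +x side). Origin: centre of its underside.

How it is judged:
By the outcome, as a careful person would: the job done as asked, in the order asked, and still so for the second after the job is handed in, with the robot touching nothing.
It also fails if it takes over 72 s, if anything falls off the work surface, if the arm or the gripper's body presses on something with over 40 N, if the wrist force passes 120 N, or if a joint passes its speed limit or range.

## Robot

A 6-joint arm with a two-finger parallel gripper is mounted at the origin on the work surface. World frame = base frame: x ahead of the robot, y to its left, z up, the work surface at z = 0. Lengths are in m, angles in rad, forces in N, time in s.
With the tool pointing down it reaches from about 0.325 to 0.85 m from the base axis. Payload 4.4 kg.
Tool frame: the origin (TCP) lies midway between the tips of the shut fingers; the grasp point (between the pads) lies robot.grip_depth behind it (robot.grip_depth is the distance from the TCP to the grasp point, in m); z points along the fingers, y is the line along which they close (so a half turn about z gives the same grasp; the last joint's range is limited). The gripper opens to 94 mm and grips with 3 to 60 N. Pads are 16 mm wide; open, the fingers measure 119 mm over their backs; the gripper's body (75 mm by 177 mm) begins 78 mm behind the grasp point.
Start: joints at [0.969, 0.207, 1.542, -0, 1.393, -0.15], TCP at [0.251, 0.517, 0.167] pointing down, gripper open.
Joint ranges: [-2.73, 2.73], [-0.86, 2.22], [0.23, 2.46], [-1.11, 4.25], [0.08, 2.63], [-2.82, 2.82]. Speed limits (rad/s): [2.79, 2.79, 3.14, 3.14, 3.14, 3.14].

## Interface

Orientations are given as a 3x3 rotation matrix whose columns are the frame's x, y, z axes.
In Python, from cell import robot gives the robot as it stands.
- The arm moves only by the tool play_rows, never from a script. Its argument "steps" is one flat list of numbers, 7 for each row, row after row: the shift along the tool's x, y, z in m, then the turn, a rotation vector about the tool's x, y, z in rad, then the closure, from 0 (fully open) to 1 (shut). In form: [dx, dy, dz, rx, ry, rz, claw, dx, dy, dz, rx, ry, rz, claw, ...]. A call has 1 to 8 rows; each row is the pose to reach, as a shift and turn from the pose commanded when the call began, along the tool's axes at that moment; what a row does not reach only later rows make up. A row lasts 1/10 s, in which the tool goes at most 50 mm and 8.59 degrees, less where a joint would pass 70% of its speed; a pose out of reach is approached as far as the arm can. A call with a gripper value outside its range is refused whole. The fingers move at their own pace and stop on an object; "newtons" is the grip in N (left out, the last holds). Time passes only in rows, so rows that repeat a pose let the fingers close. It gives the time, the measured TCP pose, the force, the opening and the grip force at its end, in the units of the state.
- robot.state(): the state, without advancing time (a new reading comes with each control period).
- robot.capture(name): name is "scene" or "top" or "wrist"; returns a dict with "color" (400x640x3 uint8, red, green, blue), "fx", "fy", "cx", "cy" (pixels), "k1" (the pictures are not rectified: a ray, as slopes to the right and down, at radius r is drawn at 1 + k1 r^2 times it, then the intrinsics apply), "eye" and "attitude" of the camera in the world; the wrist camera has in their place "mount" (4x4, takes a point from camera to tool coordinates, whose origin is the TCP and whose axes are the flange's). Camera axes: x right, y down, z forward; pixel columns grow to the right and rows downward; lengths in m; the calibration is good to about 2 mm. A picture is of the moment at which its call begins: read the wrist's pose just before it. There is no depth.
- robot.job_done(): hands the job in; it is judged then, once.
The state is a dict: "time": time; "joint_positions": joint angles; "dq": joint speeds; "joint_efforts": joint torques, N m; "position": TCP position; "eef_rot": TCP orientation; "ft_force": force on the tool from outside, world axes, zero at the start; "ft_torque": the same for the moment, N m; "opening": finger opening in m; "finger_force": force on a finger pad.
Only numpy, scipy, OpenCV 4.12 (cv2) and the standard library are available. Lean on these libraries where they do the work, as an engineer would, in place of code of your own. Each camera call takes 0.05 s, during which the arm holds its last target. There are 200 camera calls.

## Working session

There is one attempt and no reset: what is moved stays moved. The work goes in short steps, Python scripts to look and compute and a tool call to move; the robot and the scene stay as the last step left them, time stands still between calls to the robot, and variables do not carry over. Pictures are saved under pics/ and viewed, at most 11 in all, crops included, and the job is handed in when it is done.

Besides the shell and the picture viewer there is one more tool, called after "Call:" in YAML: its name, and indented under it one key for each argument. play_rows: Moves the arm, as the interface text tells. Its arguments: {"type":"object","properties":{"steps":{"type":"array"},"newtons":{"type":"number"}},"required":["steps"]}

```bash
mkdir -p pics; ls
cat > h.py <<'E'
import numpy as np, cv2
from cell import robot
def snap(n,f):
    c=robot.capture(n); cv2.imwrite('pics/'+f,c['color'][:,:,::-1]); return c
def pose(c,st=None):
    if 'mount' in c:
        st=st or robot.state(); M=np.array(c['mount']); R=np.array(st['eef_rot']); 
        return R@M[:3,3]+np.array(st['position']), R@M[:3,:3]
    return np.array(c['eye']),np.array(c['attitude'])
def rays(c,px):
    px=np.array(px,float).reshape(-1,1,2); K=np.array([[c['fx'],0,c['cx']],[0,c['fy'],c['cy']],[0,0,1]])
    u=cv2.undistortPoints(px,K,np.array([c['k1'],0,0,0,0.]))[:,0]
    return np.c_[u,np.ones(len(u))]
def onplane(c,px,z,st=None):
    e,R=pose(c,st); d=rays(c,px)@R.T
    return e+d*((z-e[2])/d[:,2])[:,None]
def proj(c,P,st=None):
    e,R=pose(c,st); q=(np.atleast_2d(P)-e)@R; s=q[:,:2]/q[:,2:]; s=s*(1+c['k1']*(s**2).sum(1))[:,None]
    return s*[c['fx'],c['fy']]+[c['cx'],c['cy']]
E
python3 - <<'E'
from h import *
for n in('top','scene'):
    c=snap(n,n+'0.png'); print(n,c['eye'],np.round(c['attitude'],3).tolist(),c['fx'],c['k1'])
s=robot.state();print(s['position'],np.round(s['eef_rot'],3).tolist(),s['ft_force'],robot.grip_depth)
E
```

```text
pics
top [0.40314117 0.05652028 1.3532423 ] [[-0.022, -0.987, 0.161], [-1.0, 0.022, -0.003], [-0.001, -0.161, -0.987]] 474.3109148265387 -0.08657711935088237
scene [1.09540962 0.76874663 1.39487024] [[-0.831, 0.458, -0.317], [0.557, 0.68, -0.477], [-0.003, -0.573, -0.82]] 504.0777322412312 -0.13066694731748238
[0.25058181 0.51664777 0.16641185] [[-0.9, 0.437, -0.001], [0.437, 0.9, -0.002], [0.0, -0.002, -1.0]] [ 0.10483737  0.04909303 -0.29543538] 0.0188
```

View pics/top0.png

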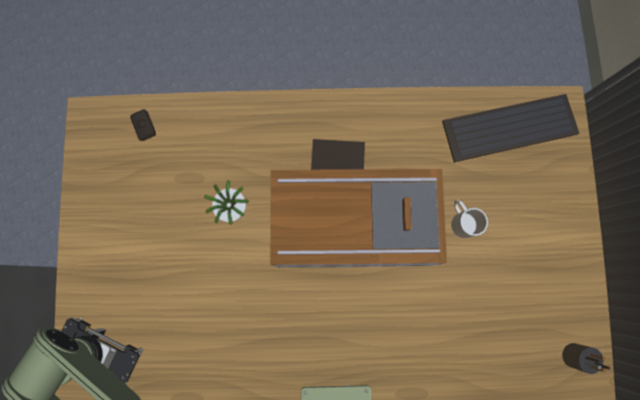

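View pics/scene0.png

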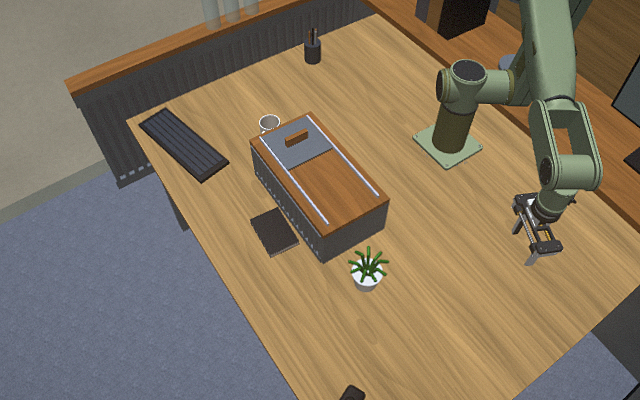

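The top view shows the casing with corners near (271,170), (442,170), (445,263) and (271,265). The hatch is at its right end, with the handle at (407,213), and the rails are white. The scene view agrees: the casing's +y end is towards the plant.

Run:
```python
from h import *
c=robot.capture('top'); im=c['color'].astype(int)
m=((im.min(2)>140)).astype(np.uint8)
n,l,s,ce=cv2.connectedComponentsWithStats(m)
for i in range(1,n):
    if s[i,4]>60: print(i,s[i],ce[i])
for i in range(1,n):
    if s[i,2]>120 and s[i,3]<20:
        ys,xs=np.nonzero(l==i); vx,vy,x,y=cv2.fitLine(np.c_[xs,ys].astype(np.float32),cv2.DIST_L2,0,.01,.01).ravel()
        a,b=xs.min(),xs.max()+0
        P=onplane(c,[[t,y+(t-x)*vy/vx] for t in (a,b)],.184); print(P.round(4).tolist(), np.arctan2(P[0,0]-P[1,0],P[0,1]-P[1,1])*-1)
# oak handle
print(im[213,400:415].tolist()); print(im[195:232,407].tolist())
print(im[215,365:378].tolist(),im[215,433:450].tolist(),im[215,264:276].tolist())
print(im[165:190,330].tolist());print(im[245:270,330].tolist())
```

```text
1 [278 178 158   4 382] [356.89267016 179.37696335]
7 [459 201  29  35 388] [470.34793814 220.83762887]
9 [235 203  11   9  75] [240.54666667 206.36      ]
12 [219 211  10  11  71] [224.04225352 216.38028169]
13 [231 210  10  11  70] [234.4        215.27142857]
14 [278 250 162   4 419] [355.09546539 251.32458234]
15 [101 343   8  20  82] [104.37804878 351.2195122 ]
[[0.6365, 0.1348, 0.184], [0.6312, -0.2615, 0.184]] -0.01328147649468386
[[0.4561, 0.1369, 0.184], [0.4508, -0.2602, 0.184]] -0.013363215043066241
[[102, 107, 113], [99, 102, 108], [81, 78, 77], [63, 50, 42], [79, 55, 39], [124, 86, 53], [133, 95, 61], [132, 95, 61], [130, 93, 59], [125, 90, 56], [116, 86, 62], [103, 92, 86], [99, 102, 108], [101, 106, 112], [101, 106, 111]]
[[100, 105, 111], [102, 97, 98], [115, 90, 72], [130, 93, 59], [133, 95, 58], [131, 94, 60], [131, 95, 59], [131, 94, 60], [131, 94, 61], [132, 95, 60], [132, 95, 62], [131, 95, 61], [131, 95, 61], [132, 95, 61], [130, 94, 60], [132, 94, 61], [132, 95, 61], [131, 95, 60], [132, 95, 61], [132, 95, 61], [132, 95, 61], [131, 94, 60], [133, 95, 61], [132, 
[... 927 characters left out ...]
5, 51], [127, 91, 56], [130, 93, 55], [129, 92, 56], [127, 90, 55], [129, 92, 56], [131, 94, 56], [129, 90, 52], [130, 96, 70], [145, 129, 124], [163, 162, 171], [159, 163, 177], [134, 132, 139], [120, 97, 82], [131, 93, 57], [134, 95, 56], [132, 94, 56], [129, 92, 55], [124, 88, 53], [121, 86, 53], [119, 85, 53]]
[[128, 91, 56], [130, 92, 55], [132, 93, 56], [130, 91, 53], [132, 97, 71], [147, 132, 129], [164, 163, 174], [159, 161, 174], [142, 129, 131], [130, 97, 73], [131, 92, 53], [132, 94, 56], [130, 92, 56], [126, 90, 54], [126, 90, 56], [127, 90, 55], [129, 92, 56], [132, 93, 55], [132, 96, 61], [116, 94, 80], [95, 91, 92], [97, 92, 87], [124, 105, 80], [142, 118, 81], [147, 121, 82]]
```

Run:
```python
from h import *
c=robot.capture('top')
A=onplane(c,[[269.9,215],[443.9,215]],.17); print('ends',A)
R=np.array([[.6365,.1348],[.6312,-.2615],[.4561,.1369],[.4508,-.2602]]).mean(0)
yaw=-.0133; Rz=np.array([[np.cos(yaw),-np.sin(yaw)],[np.sin(yaw),np.cos(yaw)]])
C=A[:,:2].mean(0); ux,uy=Rz.T
C=R+uy*((C-R)@uy); print('centre',C,'rails',R)
w=C+Rz@[0,-.12]; print('well',w)
H=onplane(c,[[404.6,213],[410.8,213],[407.3,196],[407.3,229.5]],.216); print('handle',H.round(4))
h=np.r_[H[2:,0].mean(),H[:2,1].mean()]; print(h,'hatch q', (Rz.T@(h-w)))
s=robot.state(); print(s['joint_positions'],s['opening'])
```

```text
ends [[ 0.55025736  0.15712579  0.17      ]
 [ 0.54003776 -0.28207726  0.17      ]]
centre [ 0.54365059 -0.06245583] rails [ 0.54365 -0.0625 ]
well [ 0.54205463 -0.18244521]
handle [[ 0.5419 -0.1729  0.216 ]
 [ 0.5416 -0.1881  0.216 ]
 [ 0.5835 -0.1818  0.216 ]
 [ 0.5017 -0.1774  0.216 ]]
[ 0.54260163 -0.18048665] hatch q [0.00052089 0.00196567]
[ 9.68490190e-01  2.07155182e-01  1.54236720e+00 -1.82622248e-06
  1.39347560e+00 -1.50483214e-01] 0.09416773155940822
```

```bash
cat >> h.py <<'E'
def delta(p,yaw):
    "tool shift and rz to reach world p with tool pointing down, y axis at yaw (mod pi)"
    s=robot.state(); R=np.array(s['eef_rot']); y=np.arctan2(R[1,1],R[0,1])
    d=R.T@(np.array(p)-s['position']); r=-((yaw-y+np.pi/2)%np.pi-np.pi/2)
    print('shift',d.round(4),'rz',round(r,4),'yaw',round(y,4),'pos',np.round(s['position'],4),'q',np.round(s['joint_positions'],3),'F',np.round(s['ft_force'],2),'op',round(s['opening'],4),'t',s['time'])
E
python3 -c "
from h import *
delta([.5426,-.1805,.26],1.5575)"
```

```text
shift [-0.567  -0.5001 -0.0927] rz -0.4385 yaw 1.119 pos [0.2507 0.5169 0.1667] q [ 0.968  0.207  1.542 -0.     1.393 -0.15 ] F [-0.32  0.37  0.05] op 0.0942 t 0.2
```

Call:
play_rows:
  steps: [0,0,-0.12,0,0,0,0,0,0,-0.12,0,0,0,0,-0.567,-0.5,-0.12,0,0,-0.438,0,-0.567,-0.5,-0.12,0,0,-0.438,0,-0.567,-0.5,-0.12,0,0,-0.438,0,-0.567,-0.5,-0.12,0,0,-0.438,0,-0.567,-0.5,-0.12,0,0,-0.438,0,-0.567,-0.5,-0.12,0,0,-0.438,0]

```text
time: 1.0
position: [0.3635, 0.2481, 0.2753]
eef_rot: [[-1.0, 0.013, 0.001], [0.013, 1.0, 0.0], [-0.001, 0.0, -1.0]]
ft_force: [2.2, 0.3, -0.2]
opening: 0.0943
finger_force: 0.0
```

```bash
python3 -c "
from h import *
delta([.5426,-.1805,.26],1.5575)"
```

```text
shift [-0.1846 -0.4262  0.0153] rz 0.0002 yaw 1.5577 pos [0.3635 0.2481 0.2753] q [ 0.402 -0.157  1.694 -0.     1.604 -1.156] F [ 2.16  0.3  -0.15] op 0.0943 t 1.0
```

Call:
play_rows:
  steps: [-0.165,-0.38,0.015,0,0,0,0,-0.165,-0.38,0.015,0,0,0,0,-0.165,-0.38,0.015,0,0,0,0,-0.165,-0.38,0.015,0,0,0,0,-0.165,-0.38,0.015,0,0,0,0,-0.165,-0.38,0.015,0,0,0,0,-0.165,-0.38,0.015,0,0,0,0,-0.165,-0.38,0.015,0,0,0,0]

```text
time: 1.8
position: [0.5178, -0.121, 0.2606]
eef_rot: [[-1.0, 0.014, 0.0], [0.014, 1.0, 0.0], [-0.0, 0.0, -1.0]]
ft_force: [0.6, -0.5, -0.1]
opening: 0.0938
finger_force: 0.0
```

Call:
play_rows:
  steps: [0,0,0,0,0,0,0,0,0,0,0,0,0,0,0,0,0,0,0,0,0]

```text
time: 2.1
position: [0.5171, -0.118, 0.2606]
eef_rot: [[-1.0, 0.013, -0.0], [0.013, 1.0, 0.001], [0.0, 0.001, -1.0]]
ft_force: [0.5, -0.2, 0.4]
opening: 0.094
finger_force: 0.0
```

```bash
python3 -c "
from h import *
delta([.5426,-.1805,.187],1.5575)
snap('wrist','w1.png')"
```

```text
shift [-0.0264 -0.0622  0.0736] rz 0.0002 yaw 1.5577 pos [ 0.5171 -0.118   0.2606] q [-0.388  0.054  1.522  0.     1.567 -1.946] F [ 0.52 -0.24  0.44] op 0.094 t 2.1
```

View pics/w1.png

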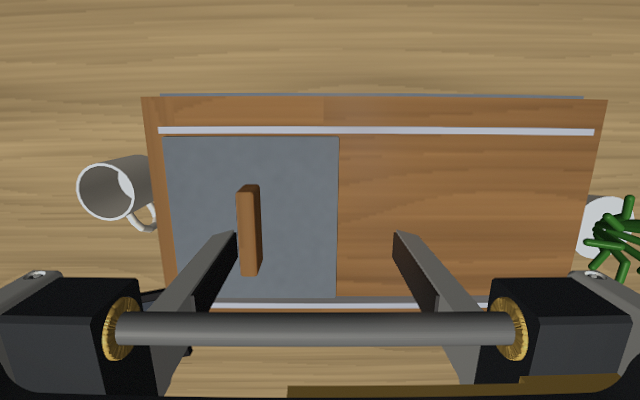

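The wrist view shows the handle at (249,230) near the left finger. The hatch is shut, the mug is at the left and the plant at the right. I'll move over the handle, then go down and pinch it.

Call:
play_rows:
  steps: [-0.026,-0.062,0,0,0,0,0,-0.026,-0.062,0,0,0,0,0,-0.026,-0.062,0.04,0,0,0,0,-0.026,-0.062,0.073,0,0,0,0,-0.026,-0.062,0.073,0,0,0,0,-0.026,-0.062,0.073,0,0,0,0.4,-0.026,-0.062,0.073,0,0,0,1,-0.026,-0.062,0.073,0,0,0,1]
  newtons: 15

```text
time: 2.95
position: [0.5442, -0.1817, 0.1906]
eef_rot: [[-1.0, 0.013, 0.004], [0.013, 1.0, -0.002], [-0.004, -0.002, -1.0]]
ft_force: [-0.8, 1.2, 0.5]
opening: 0.073
finger_force: 0.0
```

Call:
play_rows:
  steps: [0,0,0,0,0,0,1,0,0,0,0,0,0,1,0,0,0,0,0,0,1,0,0,0,0,0,0,1]

```text
time: 3.35
position: [0.5426, -0.1814, 0.1879]
eef_rot: [[-1.0, 0.014, 0.0], [0.014, 1.0, -0.0], [-0.0, -0.0, -1.0]]
ft_force: [-0.3, 0.4, -0.6]
opening: 0.0416
finger_force: 0.0
```

```bash
python3 -c "
from h import *
delta([.5446,-.0155,.187],1.5575)"
```

```text
shift [0.0003 0.1659 0.0009] rz -0.0006 yaw 1.5569 pos [ 0.5426 -0.1814  0.1879] q [-0.474  0.185  1.524 -0.     1.432 -2.031] F [-0.29  0.38 -0.6 ] op 0.0416 t 3.35
```

Call:
play_rows:
  steps: [0,0,0,0,0,0,1,0,0,0,0,0,0,1,0,0,0,0,0,0,1,0,0,0,0,0,0,1,0,0.01,0,0,0,0,1,0,0.03,0,0,0,0,1,0,0.05,0,0,0,0,1,0,0.075,0,0,0,0,1]

```text
time: 4.15
position: [0.5436, -0.1054, 0.1877]
eef_rot: [[-1.0, 0.015, 0.0], [0.015, 1.0, 0.0], [0.0, 0.0, -1.0]]
ft_force: [0.0, -0.5, -0.1]
opening: 0.0007
finger_force: 0.0
```

Call:
play_rows:
  steps: [0,0.025,0,0,0,0,1,0,0.05,0,0,0,0,1,0,0.07,0,0,0,0,1,0,0.085,0,0,0,0,1,0,0.092,0,0,0,0,1,0,0.094,0,0,0,0,1,0,0.094,0,0,0,0,1,0,0.094,0,0,0,0,1]

```text
time: 4.95
position: [0.545, -0.0131, 0.1877]
eef_rot: [[-1.0, 0.015, -0.0], [0.015, 1.0, -0.0], [0.0, -0.0, -1.0]]
ft_force: [0.4, -1.0, -0.1]
opening: 0.0003
finger_force: 0.0
```

```bash
python3 -c "
from h import *
delta([.5446,-.0155,.187],1.5575)"
```

```text
shift [ 0.0004 -0.0024  0.0007] rz -0.0014 yaw 1.5561 pos [ 0.545  -0.0131  0.1877] q [-0.183  0.128  1.59  -0.     1.423 -1.739] F [ 0.42 -1.   -0.14] op 0.0003 t 4.95
```

```bash
python3 -c "
from h import *
c=snap('wrist','w2.png'); d=robot.capture('top')['color'][140:290,240:500,::-1]
a=cv2.imread('pics/w2.png'); d=cv2.resize(d,(416,240))
o=np.zeros((400,800,3),np.uint8); o[:240,:416]=d; o[:240,416:]=cv2.resize(a,(384,240)); cv2.imwrite('pics/m2.png',o[:240])"
```

```text
(no output)
```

View pics/m2.png

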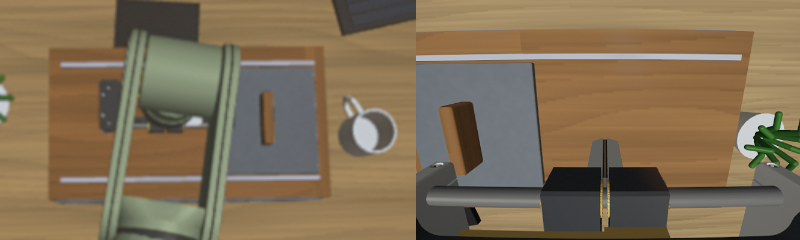

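Nothing was gripped: the opening is 0, and the handle is still at about column 407, as before. I'll check my estimate against the wrist calibration.

Run:
```python
from h import *
s=robot.state(); c=robot.capture('wrist'); print(c['fx'],c['k1'],np.round(c['mount'],3).tolist())
print('tcp',proj(c,s['position'],s))
yaw=-.0133; w=np.array([.54205,-.18245]); Rz=np.array([[np.cos(yaw),-np.sin(yaw)],[np.sin(yaw),np.cos(yaw)]])
for a in [(-.04,-.008),(-.04,.008),(.04,.008),(.04,-.008)]:
    print(proj(c,np.r_[w+Rz@[a[0],a[1]+.002],.216],s))
im=c['color'].astype(int); hsv=cv2.cvtColor(c['color'],cv2.COLOR_RGB2HSV)
m=((hsv[:,:,1]>90)&(hsv[:,:,2]>60)).astype(np.uint8)
n,l,st,ce=cv2.connectedComponentsWithStats(m)
for i in range(1,n):
    if st[i,4]>300: print(st[i],ce[i])
t=robot.capture('top'); hs=cv2.cvtColor(t['color'],cv2.COLOR_RGB2HSV); print([hs[213,x].tolist() for x in range(396,416)])
```

```text
319.48931226044203 -0.03162117553439902 [[0.001, -0.966, -0.26, 0.076], [1.0, 0.001, -0.0, 0.001], [0.0, -0.26, 0.966, -0.218], [0.0, 0.0, 0.0, 1.0]]
tcp [[313.80127453 224.21413893]]
[[ 29.60785313 176.59419584]]
[[ 54.27239953 176.45679869]]
[[ 79.41922916 292.4078664 ]]
[[ 56.89611712 292.07086706]]
[     0      0    640    313 134722] [377.64558869 129.06478526]
[  37  170   55  122 3079] [ 62.28808055 229.03605067]
[   68   298   482   100 16331] [321.87655379 372.77300839]
[[106, 25, 111], [105, 23, 111], [106, 25, 112], [106, 25, 111], [106, 25, 113], [108, 24, 108], [12, 16, 82], [15, 74, 62], [14, 129, 79], [14, 141, 123], [15, 138, 131], [15, 136, 131], [15, 137, 130], [15, 137, 125], [14, 117, 116], [11, 40, 103], [107, 21, 108], [108, 27, 112], [106, 25, 112], [105, 23, 111]]
```

View pics/w2.png

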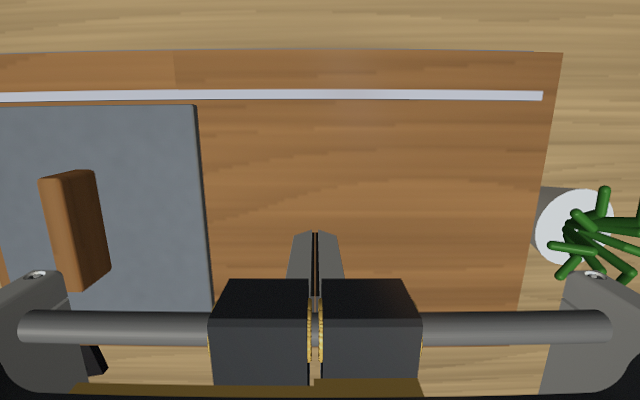

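Run:
```python
import cv2
for f,x0,x1,rs in(('w2.png',32,116,(185,215,250,280)),('w1.png',230,268,(192,215,240,265)),('top0.png',398,416,(199,206,213,220,226))):
    g=cv2.imread('pics/'+f)[:,:,2]
    for r in rs: print(f,r,x0,' '.join(map(str,g[r,x0:x1])))
```

```text
w2.png 185 32 110 111 110 110 109 134 138 134 134 136 138 140 142 143 143 144 144 145 145 144 143 143 142 140 139 136 136 130 112 94 73 62 59 60 58 58 56 55 55 53 55 59 55 58 59 58 58 60 58 60 59 59 60 57 58 56 57 54 53 53 54 57 53 53 68 102 114 113 112 113 112 113 112 113 112 113 111 111 112 112 111 112 111 112
w2.png 215 32 110 111 111 111 109 110 110 110 110 110 110 113 130 136 133 134 136 138 140 143 143 143 144 144 145 145 144 143 142 140 139 138 137 133 117 100 79 58 61 61 59 58 57 56 53 57 55 57 59 59 58 58 59 59 59 59 59 59 60 59 58 57 58 58 58 55 54 54 52 50 94 114 115 113 114 114 115 114 115 114 114 114 114 115
w2.png 250 32 112 110 112 112 110 111 112 110 110 111 111 110 110 112 111 111 112 112 113 113 130 133 131 134 135 139 140 142 143 144 144 144 145 145 143 143 141 140 138 137 137 126 107 87 68 60 60 62 59 60 59 58 57 59 57 57 57 58 58 60 60 61 61 59 58 58 58 58 56 58 58 57 55 55 54 54 74 114 114 112 112 112 114 113
w2.png 280 32 93 92 94 91 91 90 89 85 82 81 78 76 74 73 71 70 71 71 69 71 71 71 70 72 71 71 70 71 69 69 67 73 125 145 143 144 143 143 145 145 145 143 142 1
[... 495 characters left out ...]
 27 100 131 133 128 128 131 133 137 139 138 140 141 140 139 138 136 134 135 102 61 52 55 56 56 49 101 109 109 108 108 107
w1.png 265 230 12 5 5 72 105 111 111 111 110 98 129 137 137 138 139 139 139 139 140 139 141 140 139 138 135 136 114 70 53 53 66 106 111 109 109 109 108 109
top0.png 199 398 101 102 103 98 80 72 99 126 133 132 131 130 122 106 102 101 102 102
top0.png 206 398 99 101 102 97 75 61 81 123 133 131 131 129 124 105 100 101 101 100
top0.png 213 398 101 101 102 98 81 63 78 123 131 132 130 125 117 104 100 99 102 101
top0.png 220 398 101 101 102 101 89 67 76 114 129 132 129 127 123 118 105 100 100 101
top0.png 226 398 100 100 100 102 96 70 66 91 124 132 132 128 130 133 107 98 100 100
```

Run:
```python
from h import *
c=robot.capture('wrist'); s=robot.state()
s1=dict(s); s1['position']=[.5171,-.118,.2606]
# lines: image pixel -> plane normal in world; same edge (y const at top) seen from w1, w2: triangulate in y-z 
def yz(c,px,st):
    e,R=pose(c,st); d=R@rays(c,px)[0]; return e,d
t=robot.capture('top')
V=[('w1L',c,(237,215),s1),('w1R',c,(253.8,215),s1),('w2L',c,(47,228),s),('w2R',c,(70,228),s),('topL',t,(404.5,213),None),('topR',t,(410.7,213),None)]
for k,cc,p,st in V:
    for z in (.18,.2,.216,.23): print(k,z,onplane(cc,[p],z,st)[0,:2].round(4),end=' ')
    print()
```

```text
w1L 0.18 [ 0.5347 -0.1938] w1L 0.2 [ 0.5284 -0.1886] w1L 0.216 [ 0.5234 -0.1844] w1L 0.23 [ 0.519  -0.1808] 
w1R 0.18 [ 0.5349 -0.1772] w1R 0.2 [ 0.5286 -0.1732] w1R 0.216 [ 0.5236 -0.1699] w1R 0.23 [ 0.5192 -0.167 ] 
w2L 0.18 [ 0.5484 -0.2173] w2L 0.2 [ 0.5413 -0.199 ] w2L 0.216 [ 0.5357 -0.1844] w2L 0.23 [ 0.5308 -0.1716] 
w2R 0.18 [ 0.5485 -0.1989] w2R 0.2 [ 0.5415 -0.1822] w2R 0.216 [ 0.5358 -0.1689] w2R 0.23 [ 0.5309 -0.1572] 
topL 0.18 [ 0.5463 -0.1799] topL 0.2 [ 0.5439 -0.1759] topL 0.216 [ 0.5419 -0.1727] topL 0.23 [ 0.5402 -0.1699] 
topR 0.18 [ 0.546  -0.1955] topR 0.2 [ 0.5435 -0.1912] topR 0.216 [ 0.5416 -0.1878] topR 0.23 [ 0.5399 -0.1848]
```

All views agree that the handle is at y≈-0.178 with its top at 0.216, so the pinch should have worked. I'll go back over it, close slowly and check before moving.

Call:
play_rows:
  steps: [0,0,-0.05,0,0,0,0,0,0,-0.07,0,0,0,0,0,-0.05,-0.07,0,0,0,0,0,-0.1,-0.07,0,0,0,0,0,-0.14,-0.07,0,0,0,0,0,-0.165,-0.07,0,0,0,0,0,-0.165,-0.07,0,0,0,0,0,-0.165,-0.07,0,0,0,0]

```text
time: 6.05
position: [0.5425, -0.1775, 0.2575]
eef_rot: [[-1.0, 0.015, -0.0], [0.015, 1.0, 0.001], [0.0, 0.001, -1.0]]
ft_force: [0.0, 0.8, -0.0]
opening: 0.0607
finger_force: 0.0
```

Call:
play_rows:
  steps: [0,0,0,0,0,0,0,0,0,0.04,0,0,0,0,0,0,0.07,0,0,0,0,0,0,0.072,0,0,0,0.5,0,0,0.072,0,0,0,0.75,0,0,0.072,0,0,0,0.75,0,0,0.072,0,0,0,0.75,0,0,0.072,0,0,0,0.75]

```text
time: 6.85
position: [0.5438, -0.1777, 0.1876]
eef_rot: [[-1.0, 0.014, 0.003], [0.014, 1.0, -0.001], [-0.003, -0.001, -1.0]]
ft_force: [-0.9, 0.3, -0.9]
opening: 0.0517
finger_force: 0.0
```

```bash
python3 -c "
from h import *
delta([.5446,-.0155,.187],1.5575); snap('wrist','w3.png')"
```

```text
shift [0.0014 0.1622 0.0004] rz -0.0003 yaw 1.5572 pos [ 0.5438 -0.1777  0.1876] q [-0.467  0.183  1.528 -0.     1.428 -2.024] F [-0.91  0.3  -0.9 ] op 0.0517 t 6.85
```

View pics/w3.png

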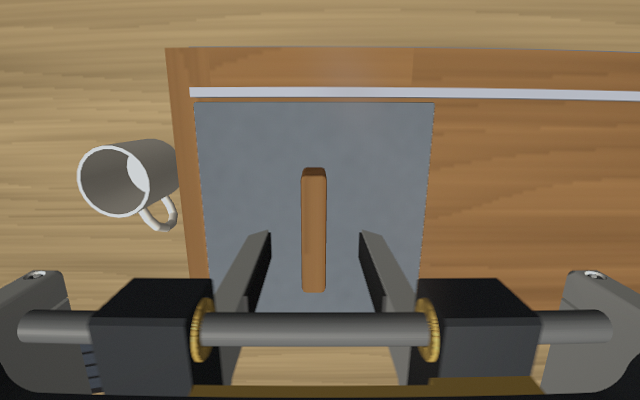

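The handle at (314,230) is squarely between the fingers, which are at columns 270 and 360. I'll close fully and wait.

Call:
play_rows:
  steps: [0,0,0,0,0,0,1,0,0,0,0,0,0,1,0,0,0,0,0,0,1,0,0,0,0,0,0,1,0,0,0,0,0,0,1,0,0,0,0,0,0,1,0,0,0,0,0,0,1]
  newtons: 20

```text
time: 7.6
position: [0.5427, -0.1773, 0.1857]
eef_rot: [[-1.0, 0.014, -0.0], [0.014, 1.0, 0.0], [0.0, 0.0, -1.0]]
ft_force: [0.2, 0.6, 0.6]
opening: 0.0004
finger_force: 0.0
```

```bash
python3 -c "
from h import *
delta([.5446,-.0155,.187],1.5575)"
```

```text
shift [ 0.0003  0.1618 -0.0013] rz -0.0005 yaw 1.557 pos [ 0.5427 -0.1773  0.1857] q [-0.467  0.184  1.53   0.     1.428 -2.024] F [0.17 0.65 0.58] op 0.0004 t 7.6
```

```bash
python3 -c "
from h import *
a=snap('wrist','w4.png')['color'][130:330,170:470,::-1]
b=robot.capture('scene'); s=robot.state(); print(proj(b,s['position']))
u=proj(b,s['position'])[0].astype(int); b=b['color'][max(0,u[1]-40):u[1]+40,u[0]-60:u[0]+60,::-1]
b=cv2.resize(b,(480,320)); a=cv2.resize(a,(300,320)); cv2.imwrite('pics/m4.png',np.hstack([a,b]))"
```

```text
[[296.53530445 139.92944426]]
```

View pics/m4.png

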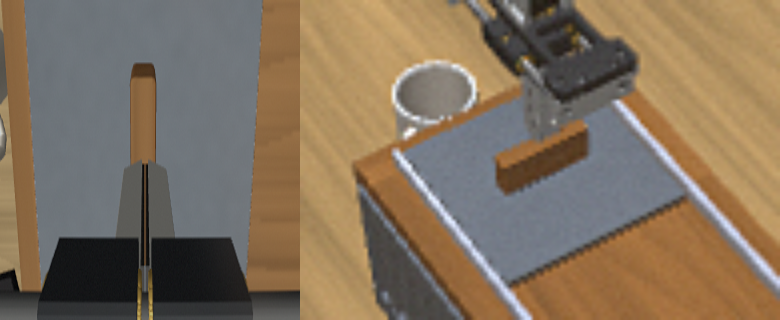

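The fingers are shut, but the whole fingertip shows above the handle's top face in both views. The real tips therefore seem to sit about 30 mm short of the reported TCP. I'll probe by lowering the shut fingers gently onto the handle's top.

Call:
play_rows:
  steps: [0,0,0.001,0,0,0,1,0,0,0.002,0,0,0,1,0,0,0.003,0,0,0,1,0,0,0.003,0,0,0,1]

```text
time: 8.1
position: [0.5425, -0.1772, 0.1825]
eef_rot: [[-1.0, 0.014, -0.0], [0.014, 1.0, 0.0], [0.0, 0.0, -1.0]]
ft_force: [-1.1, -0.5, -0.4]
opening: 0.0004
finger_force: 0.0
```

Call:
play_rows:
  steps: [0,0,0.001,0,0,0,1,0,0,0.002,0,0,0,1,0,0,0.003,0,0,0,1,0,0,0.003,0,0,0,1]

```text
time: 8.5
position: [0.5425, -0.1772, 0.1795]
eef_rot: [[-1.0, 0.014, -0.0], [0.014, 1.0, 0.0], [0.0, 0.0, -1.0]]
ft_force: [0.5, -0.7, 0.5]
opening: 0.0005
finger_force: 0.0
```

Run:
```python
from h import *
s=robot.state(); c=robot.capture('wrist')
# row of far fingertip edge (tool x=+-.008) for various tip offsets
R=np.array(s['eef_rot'])
for dz in (0,-.01,-.02,-.03,-.04): print(dz,[proj(c,np.array(s['position'])+R@np.array([x,0,dz]),s)[0].round(1).tolist() for x in (-.008,.008)])
g=c['color'][:,300,:].mean(1); print(g[222:242].round().tolist())
print(s['position'],s['ft_force'])
```

```text
0 [[313.8, 234.6], [313.8, 213.6]]
-0.01 [[313.8, 239.8], [313.8, 218.0]]
-0.02 [[313.7, 245.5], [313.7, 222.7]]
-0.03 [[313.7, 251.7], [313.7, 228.0]]
-0.04 [[313.6, 258.5], [313.6, 233.7]]
[89.0, 88.0, 88.0, 87.0, 87.0, 86.0, 87.0, 84.0, 86.0, 86.0, 86.0, 91.0, 90.0, 90.0, 91.0, 90.0, 92.0, 89.0, 91.0, 91.0]
[ 0.54254546 -0.17722926  0.17951196] [ 0.50316349 -0.6881147   0.45563082]
```

Call:
play_rows:
  steps: [0,0,0.001,0,0,0,1,0,0,0.002,0,0,0,1,0,0,0.002,0,0,0,1]

```text
time: 8.85
position: [0.5429, -0.1774, 0.1788]
eef_rot: [[-1.0, 0.014, 0.001], [0.014, 1.0, -0.0], [-0.001, -0.0, -1.0]]
ft_force: [-1.7, 0.6, 4.9]
opening: 0.0004
finger_force: 2.3
```

Call:
play_rows:
  steps: [0,0,0.001,0,0,0,1,0,0,0.002,0,0,0,1,0,0,0.002,0,0,0,1]

```text
time: 9.15
position: [0.5429, -0.1778, 0.1787]
eef_rot: [[-1.0, 0.014, 0.001], [0.014, 1.0, -0.001], [-0.001, -0.001, -1.0]]
ft_force: [-5.2, 1.6, 12.3]
opening: 0.0003
finger_force: 5.9
```

Call:
play_rows:
  steps: [0,0,0.001,0,0,0,1,0,0,0.002,0,0,0,1,0,0,0.002,0,0,0,1]

```text
time: 9.45
position: [0.543, -0.1784, 0.1786]
eef_rot: [[-1.0, 0.014, 0.002], [0.014, 1.0, -0.003], [-0.002, -0.003, -1.0]]
ft_force: [-7.1, 2.1, 17.7]
opening: 0.0004
finger_force: 9.1
```

Contact came at TCP z=0.179 with the handle top at 0.216. The real fingertips are therefore 37 mm behind the reported TCP, and I'll work with that offset. Next I rise, open, and go down to a true tip height of 0.19.

Call:
play_rows:
  steps: [0,0,-0.035,0,0,0,0,0,0,-0.035,0,0,0,0.3,0,0,-0.035,0,0,0,0.3,0,0,-0.035,0,0,0,0.3,0,0,-0.035,0,0,0,0.3,0,0,-0.035,0,0,0,0.3,0,0,-0.01,0,0,0,0.3,0,0,0.01,0,0,0,0.3]

```text
time: 10.25
position: [0.5426, -0.1773, 0.1628]
eef_rot: [[-1.0, 0.014, 0.0], [0.014, 1.0, 0.0], [-0.0, 0.0, -1.0]]
ft_force: [-0.2, 0.5, -0.5]
opening: 0.0605
finger_force: 0.0
```

Call:
play_rows:
  steps: [0,0,0.01,0,0,0,0.4,0,0,0.01,0,0,0,1,0,0,0.01,0,0,0,1,0,0,0.01,0,0,0,1,0,0,0.01,0,0,0,1,0,0,0.01,0,0,0,1,0,0,0.01,0,0,0,1,0,0,0.01,0,0,0,1]
  newtons: 20

```text
time: 11.05
position: [0.5433, -0.1779, 0.1546]
eef_rot: [[-1.0, 0.014, 0.001], [0.014, 1.0, -0.001], [-0.002, -0.001, -1.0]]
ft_force: [-1.4, -1.7, 2.0]
opening: 0.016
finger_force: 20.0
```

```bash
python3 -c "
from h import *
delta([.5446,-.0155,.152],1.5575)"
```

```text
shift [0.0009 0.1624 0.0024] rz -0.0007 yaw 1.5568 pos [ 0.5433 -0.1779  0.1546] q [-0.468  0.209  1.566 -0.     1.365 -2.024] F [-1.36 -1.7   1.99] op 0.016 t 11.05
```

Call:
play_rows:
  steps: [0,0.01,0,0,0,0,1,0,0.03,0,0,0,0,1,0,0.055,0,0,0,0,1,0,0.08,0,0,0,0,1,0,0.105,0,0,0,0,1,0,0.13,0,0,0,0,1,0,0.148,0,0,0,0,1,0,0.155,0,0,0,0,1]

```text
time: 11.85
position: [0.5457, -0.0206, 0.1546]
eef_rot: [[-1.0, 0.012, 0.003], [0.012, 1.0, -0.0], [-0.003, -0.0, -1.0]]
ft_force: [2.2, -1.8, 2.7]
opening: 0.0157
finger_force: 20.0
```

Call:
play_rows:
  steps: [0,0.003,0,0,0,0,1,0,0.006,0,0,0,0,1,0,0.009,0,0,0,0,1,0,0.009,0,0,0,0,1]

```text
time: 12.25
position: [0.5457, -0.0158, 0.1546]
eef_rot: [[-1.0, 0.015, 0.002], [0.015, 1.0, -0.004], [-0.002, -0.004, -1.0]]
ft_force: [1.2, -5.4, 4.8]
opening: 0.0159
finger_force: 20.0
```

Call:
play_rows:
  steps: [0,0,0,0,0,0,0.5,0,0,0,0,0,0,0.5,0,0,-0.05,0,0,0,0.5,0,0,-0.09,0,0,0,0.5,0,-0.04,-0.11,0,0,0,0.3,-0.02,-0.08,-0.11,0,0,0,0.3,-0.04,-0.12,-0.11,0,0,0,0.3,-0.05,-0.15,-0.11,0,0,0,0.3]

```text
time: 13.05
position: [0.5929, -0.1656, 0.2624]
eef_rot: [[-1.0, 0.015, -0.002], [0.015, 1.0, 0.002], [0.002, 0.002, -1.0]]
ft_force: [1.0, -0.2, 0.3]
opening: 0.0656
finger_force: 0.0
```

Call:
play_rows:
  steps: [0,-0.015,0,0,0,0,0.3,0,-0.015,0,0,0,0,0.3,0,-0.015,0,0,0,0,0.3,0,-0.015,0,0,0,0,0.3]

```text
time: 13.45
position: [0.5923, -0.1772, 0.2638]
eef_rot: [[-1.0, 0.012, -0.0], [0.012, 1.0, 0.001], [0.0, 0.001, -1.0]]
ft_force: [1.0, 0.3, -0.5]
opening: 0.0658
finger_force: 0.0
```

```bash
python3 -c "
from h import *
delta([.5426,-.181,.2],1.5575); c=snap('wrist','w5.png'); s=robot.state()
import pickle; pickle.dump((c,s),open('w5.pkl','wb'))
print(proj(c,[[.5426,-.181,.148],[.5426,-.181,.085]],s))"
```

```text
shift [ 0.0496 -0.0044  0.0638] rz 0.001 yaw 1.5585 pos [ 0.5923 -0.1772  0.2638] q [-4.310e-01  2.450e-01  1.298e+00  1.000e-03  1.599e+00 -1.990e+00] F [ 0.99  0.3  -0.51] op 0.0658 t 13.45
[[309.82040049 141.2518597 ]
 [310.55449541 137.15597228]]
```

View pics/w5.png

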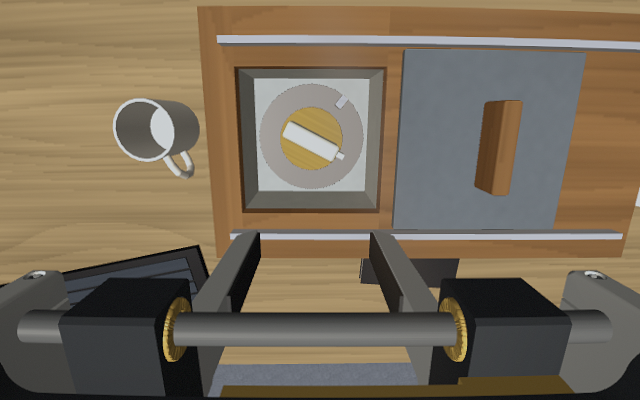

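The hatch is open. The bar runs from (285,128) to (335,157) with the pointer nose at (340,155), the tooth is at (342,101), and the knob axis is near (310,138). An anticlockwise turn brings the nose up to the tooth. Now I measure both angles.

```bash
cat > ang.py <<'E'
from h import *
def measure(c,s,q=0.1,box=(65,215,235,390)):
    r0,r1,c0,c1=box; im=c['color'].astype(int); sub=im[r0:r1,c0:c1]
    w=((sub.min(2)>205)).astype(np.uint8); return w
E
python3 - <<'E'
import pickle
from h import *
c,s=pickle.load(open('w5.pkl','rb')); im=c['color'].astype(int)
for p in [(310,138),(342,101),(340,155),(260,100),(300,175),(300,110)]: print(p,im[p[1],p[0]])
# brass / collar ellipse centre
hsv=cv2.cvtColor(c['color'],cv2.COLOR_RGB2HSV)
roi=np.zeros(hsv.shape[:2],bool); roi[80:192,256:366]=1
for name,m in (('brass',(hsv[:,:,1]>90)&roi),('white',(im.min(2)>215)&roi),('w200',(im.min(2)>200)&roi)):
    n,l,st,ce=cv2.connectedComponentsWithStats(m.astype(np.uint8))
    for i in range(1,n):
        if st[i,4]>15: print(name,st[i],ce[i].round(1), cv2.minAreaRect(np.argwhere(l==i)[:,::-1].astype(np.float32)))
big=cv2.resize(c['color'][75:200,245:375,::-1],(780,750//1*1),interpolation=cv2.INTER_CUBIC)[:600]
cv2.imwrite('pics/z5.png',big)
E
```

```text
(310, 138) [203 207 209]
(342, 101) [175 178 186]
(340, 155) [202 206 208]
(260, 100) [179 184 183]
(300, 175) [155 151 147]
(300, 110) [172 145  74]
brass [ 280  107   62   63 1950] [311.  136.5] ((310.75, 137.75), (61.51828384399414, 60.81117630004883), 45.0)
w200 [284 124  53  36 712] [309.5 141.3] ((309.59136962890625, 141.28811645507812), (54.25166320800781, 13.250556945800781), 27.407575607299805)
w200 [337 153   7   6  21] [339.7 155.6] ((339.9000244140625, 155.70001220703125), (5.81377649307251, 3.130495071411133), 26.56505012512207)
```

View pics/z5.png

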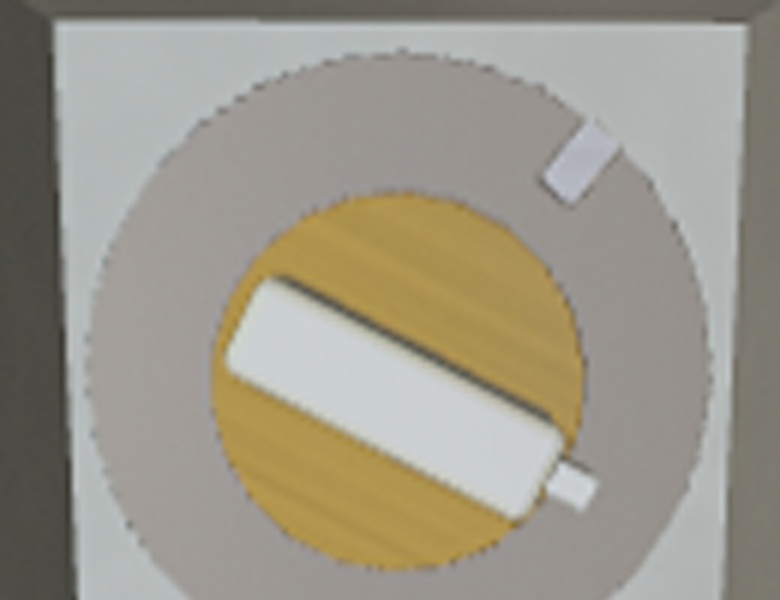

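Run:
```python
import pickle
from h import *
c,s=pickle.load(open('w5.pkl','rb'))
f=lambda p:np.array(p)/6.+[244.6,74.6]
B=onplane(c,f([(270,278),(562,430),(520,520),(228,362)]),.148,s)[:,:2]
T=onplane(c,f([(557,191),(607,137)]),.118,s)[:,:2]
K=onplane(c,[[310.9,138]],.105,s)[0,:2]
b=(B[1]+B[2]-B[0]-B[3])/2; print('bar c',B.mean(0),'len',np.linalg.norm(b),'ang',np.arctan2(b[1],b[0]))
N=onplane(c,f([(580,490)]),.127,s)[0,:2]; print('nose',N,'skirt c',K)
for o in (B.mean(0),K,[.5426,-.181]):
    o=np.array(o); d=T-o; print('tooth ang',np.arctan2(d[:,1],d[:,0]),np.linalg.norm(d,axis=1),'nose',np.arctan2(*(N-o)[::-1]))
d=T[1]-T[0]; print(np.arctan2(d[1],d[0]))
```

```text
bar c [ 0.54235603 -0.18013846] len 0.056565968238234794 ang 1.0755585486865258
nose [ 0.56106685 -0.14671438] skirt c [ 0.54225227 -0.18035378]
tooth ang [2.43850408 2.4244184 ] [0.04556506 0.05853501] nose 1.060459770078311
tooth ang [2.4334337  2.42048537] [0.04562572 0.05859879] nose 1.0608397104677254
tooth ang [2.42771862 2.41617103] [0.04631092 0.05928715] nose 1.0767336829831127
2.3749927878043935
```

Bar angle is 1.075, tooth 2.425, so the turn is 1.35 rad, about an axis at (0.5424, -0.1803). I'll turn the hand to yaw -0.496, across the bar.

Call:
play_rows:
  steps: [0.05,-0.004,0,0,0,2.055,0.45,0.05,-0.004,0,0,0,2.055,0.45,0.05,-0.004,0,0,0,2.055,0.45,0.05,-0.004,0,0,0,2.055,0.45,0.05,-0.004,0,0,0,2.055,0.45,0.05,-0.004,0,0,0,2.055,0.45,0.05,-0.004,0,0,0,2.055,0.45,0.05,-0.004,0,0,0,2.055,0.45]

```text
time: 14.3
position: [0.5426, -0.1808, 0.2642]
eef_rot: [[-0.345, 0.938, 0.001], [0.938, 0.345, 0.0], [-0.0, 0.001, -1.0]]
ft_force: [-0.8, -0.3, -0.2]
opening: 0.0511
finger_force: 0.0
```

```bash
python3 -c "
from h import *
delta([.5424,-.1803,.25],-.496)"
```

```text
shift [ 0.0005 -0.      0.0142] rz 0.8487 yaw 0.3527 pos [ 0.5426 -0.1808  0.2642] q [-0.473  0.143  1.418  0.     1.58  -0.826] F [-0.84 -0.32 -0.2 ] op 0.0511 t 14.3
```

Call:
play_rows:
  steps: [0,0,0.03,0,0,0.849,0.45,0,0,0.06,0,0,0.849,0.45,0,0,0.06,0,0,0.849,0.45,0,0,0.06,0,0,0.849,0.45,0,0,0.06,0,0,0.849,0.45,0,0,0.06,0,0,0.849,0.45,0,0,0.06,0,0,0.849,0.45,0,0,0.06,0,0,0.849,0.45]

```text
time: 15.1
position: [0.5427, -0.1814, 0.2041]
eef_rot: [[0.469, 0.883, 0.0], [0.883, -0.469, -0.0], [0.0, 0.0, -1.0]]
ft_force: [-0.1, -0.0, 0.2]
opening: 0.0518
finger_force: 0.0
```

```bash
python3 -c "
from h import *
delta([.5424,-.1803,.091],-.496)
s=robot.state(); c=robot.capture('wrist'); cv2.imwrite('pics/w6.png',c['color'][:,:,::-1])"
```

```text
shift [ 0.0008 -0.0008  0.1131] rz 0.0074 yaw -0.4886 pos [ 0.5427 -0.1814  0.2041] q [-0.474  0.174  1.504  0.     1.463  0.015] F [-0.14 -0.01  0.22] op 0.0518 t 15.1
```

View pics/w6.png

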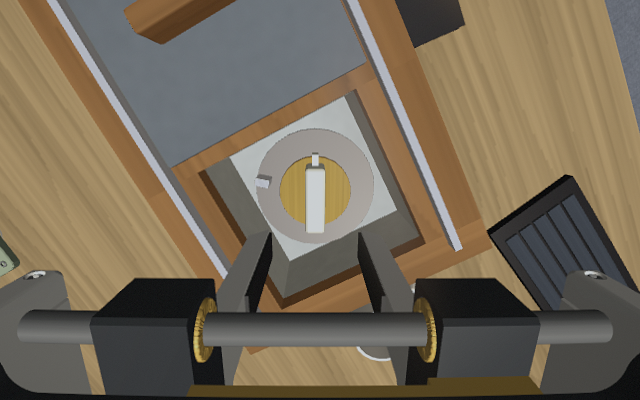

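The wrist view shows the bar upright at column 315, centred between the fingers. The nose is up at (315,158) and the tooth is at (263,182). I'll go down and grip.

Call:
play_rows:
  steps: [0.001,-0.001,0.04,0,0,0.007,0.45,0.001,-0.001,0.08,0,0,0.007,0.45,0.001,-0.001,0.105,0,0,0.007,0.45,0.001,-0.001,0.114,0,0,0.007,0.45,0.001,-0.001,0.114,0,0,0.007,0.6,0.001,-0.001,0.114,0,0,0.007,1,0.001,-0.001,0.114,0,0,0.007,1,0.001,-0.001,0.114,0,0,0.007,1]
  newtons: 40

```text
time: 15.95
position: [0.5436, -0.1816, 0.0917]
eef_rot: [[0.478, 0.878, 0.003], [0.878, -0.478, -0.002], [0.0, 0.004, -1.0]]
ft_force: [-0.0, -1.0, -0.2]
opening: 0.0231
finger_force: 0.0
```

Call:
play_rows:
  steps: [0,0,0,0,0,0,1,0,0,0,0,0,0,1,0,0,0,0,0,0,1,0,0,0,0,0,0,1]

```text
time: 16.35
position: [0.5431, -0.1814, 0.0912]
eef_rot: [[0.478, 0.878, 0.002], [0.878, -0.478, -0.001], [0.0, 0.002, -1.0]]
ft_force: [-1.2, 0.2, 6.5]
opening: 0.0181
finger_force: 40.0
```

```bash
python3 -c "
from h import *
delta([.5424,-.1803,.091],.854)"
```

```text
shift [ 0.0006 -0.0011  0.0002] rz -1.3529 yaw -0.4989 pos [ 0.5431 -0.1814  0.0912] q [-0.473  0.273  1.626 -0.     1.241  0.025] F [-1.24  0.23  6.53] op 0.0181 t 16.35
```

Call:
play_rows:
  steps: [0,0,-0.0005,0,0,-0.12,1,0,0,-0.0009,0,0,-0.24,1,0,0,-0.0014,0,0,-0.36,1,0,0,-0.0018,0,0,-0.48,1,0,0,-0.0023,0,0,-0.6,1,0,0,-0.0027,0,0,-0.72,1,0,0,-0.0032,0,0,-0.84,1,0,0,-0.0036,0,0,-0.96,1]

```text
time: 17.15
position: [0.5437, -0.1813, 0.0948]
eef_rot: [[-0.449, 0.894, 0.003], [0.894, 0.449, -0.001], [-0.002, 0.003, -1.0]]
ft_force: [0.6, 1.1, 4.7]
opening: 0.0177
finger_force: 40.0
```

Call:
play_rows:
  steps: [0,0,-0.0005,0,0,-0.12,1,0,0,-0.0009,0,0,-0.24,1,0,0,-0.0013,0,0,-0.35,1,0,0,-0.0015,0,0,-0.39,1,0,0,-0.0015,0,0,-0.39,1,0,0,-0.0015,0,0,-0.39,1]

```text
time: 17.75
position: [0.5438, -0.1811, 0.0963]
eef_rot: [[-0.751, 0.66, 0.004], [0.66, 0.751, -0.001], [-0.003, 0.002, -1.0]]
ft_force: [1.4, 0.8, 5.8]
opening: 0.0179
finger_force: 40.0
```

```bash
python3 -c "
from h import *
delta([.5424,-.1803,.096],.854)
s=robot.state(); print(s['ft_torque'],s['finger_force'])"
```

```text
shift [ 0.0016 -0.0003  0.0003] rz -0.004 yaw 0.85 pos [ 0.5438 -0.1811  0.0963] q [-4.730e-01  2.670e-01  1.621e+00  1.000e-03  1.250e+00 -1.324e+00] F [1.45 0.81 5.76] op 0.0179 t 17.75
[ 0.25619827 -0.22131222  0.0244014 ] 39.988664388656616
```

Call:
play_rows:
  steps: [0,0,0,0,0,0,0.5,0,0,0,0,0,0,0.5,0,0,-0.04,0,0,0,0.5,0,0,-0.08,0,0,0,0.5,0,0,-0.12,0,0,0,0.5,-0.025,0,-0.15,0,0,0,0.5,-0.05,0,-0.165,0,0,0,0.5,-0.05,0,-0.165,0,0,0,0.5]

```text
time: 18.55
position: [0.5821, -0.2163, 0.262]
eef_rot: [[-0.751, 0.66, 0.004], [0.66, 0.751, -0.003], [-0.005, 0.001, -1.0]]
ft_force: [0.4, -0.4, -0.5]
opening: 0.0472
finger_force: 0.0
```

Call:
play_rows:
  steps: [0,0,0,0,0,0,0.5,0,0,0,0,0,0,0.5]

```text
time: 18.75
position: [0.5781, -0.2128, 0.2575]
eef_rot: [[-0.752, 0.659, -0.004], [0.659, 0.752, 0.002], [0.005, -0.001, -1.0]]
ft_force: [-0.9, -0.1, 0.1]
opening: 0.047
finger_force: 0.0
```

```bash
python3 -c "
from h import *
delta([.5424,-.1803,.264],.854)
s=robot.state(); c=robot.capture('wrist')
import pickle; pickle.dump((c,s),open('w7.pkl','wb'))
u=proj(c,[.5424,-.1803,.12],s)[0]; print(u); x,y=(u-[65,50]).astype(int); y=max(y,0); print(x,y)
cv2.imwrite('pics/z7.png',cv2.resize(c['color'][y:y+100,x:x+130,::-1],(780,600),interpolation=cv2.INTER_CUBIC))"
```

```text
shift [ 0.0483  0.0009 -0.0063] rz -0.003 yaw 0.851 pos [ 0.5781 -0.2128  0.2575] q [-0.493  0.246  1.31   0.     1.59  -1.344] F [-0.94 -0.1   0.07] op 0.047 t 18.75
[315.50736517 141.84312372]
250 91
```

View pics/z7.png

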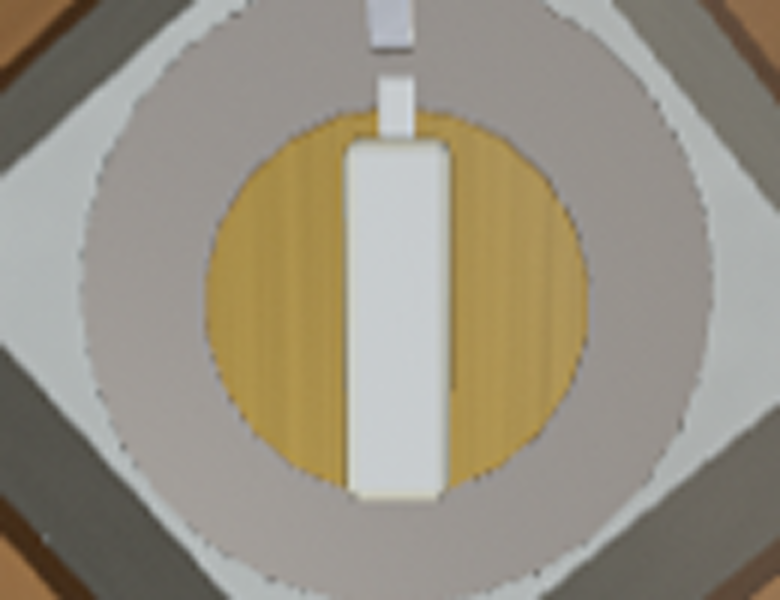

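The nose centre is at column 396 and the tooth at 392, with the axis at 397. That leaves about 1° (1 mm at the tab), so they line up. Now I shut the hatch.

Call:
play_rows:
  steps: [0.155,0.126,0,0,0,-0.706,0.5,0.155,0.126,0,0,0,-0.706,0.5,0.155,0.126,0,0,0,-0.706,0.5,0.155,0.126,0,0,0,-0.706,0.5,0.155,0.126,0,0,0,-0.706,0.5,0.155,0.126,0,0,0,-0.706,0.5,0.155,0.126,0,0,0,-0.706,0.5,0.155,0.126,0,0,0,-0.706,0.5]

```text
time: 19.6
position: [0.546, -0.0178, 0.2593]
eef_rot: [[-1.0, 0.017, -0.001], [0.017, 1.0, 0.0], [0.001, 0.0, -1.0]]
ft_force: [-0.2, 0.3, -0.0]
opening: 0.0469
finger_force: 0.0
```

```bash
python3 -c "
from h import *
delta([.5450,-.0158,.154],1.557)"
```

```text
shift [0.0009 0.0019 0.1053] rz -0.0029 yaw 1.5541 pos [ 0.546  -0.0178  0.2593] q [-0.191  0.09   1.486 -0.     1.567 -1.745] F [-0.23  0.29 -0.03] op 0.0469 t 19.6
```

Call:
play_rows:
  steps: [0.001,0.002,0.03,0,0,0,0.5,0.001,0.002,0.07,0,0,0,0.5,0.001,0.002,0.095,0,0,0,0.5,0.001,0.002,0.104,0,0,0,0.5,0.001,0.002,0.104,0,0,0,1,0.001,0.002,0.104,0,0,0,1,0.001,0.002,0.104,0,0,0,1,0.001,0.002,0.104,0,0,0,1]
  newtons: 20

```text
time: 20.4
position: [0.5466, -0.0153, 0.1577]
eef_rot: [[-1.0, 0.014, 0.003], [0.014, 1.0, -0.001], [-0.003, -0.001, -1.0]]
ft_force: [-0.6, -0.2, 0.1]
opening: 0.0178
finger_force: 0.0
```

Call:
play_rows:
  steps: [0,0,0,0,0,0,1,0,0,0,0,0,0,1]

```text
time: 20.6
position: [0.5466, -0.0158, 0.1575]
eef_rot: [[-1.0, 0.014, 0.003], [0.014, 1.0, -0.002], [-0.003, -0.002, -1.0]]
ft_force: [-0.6, -2.4, 4.8]
opening: 0.0162
finger_force: 20.0
```

Gripped. I'll slide it shut to the stop.

Call:
play_rows:
  steps: [0,-0.01,0,0,0,0,1,0,-0.035,0,0,0,0,1,0,-0.06,0,0,0,0,1,0,-0.085,0,0,0,0,1,0,-0.11,0,0,0,0,1,0,-0.135,0,0,0,0,1,0,-0.15,0,0,0,0,1,0,-0.158,0,0,0,0,1]

```text
time: 21.4
position: [0.5441, -0.1741, 0.1575]
eef_rot: [[-1.0, 0.015, 0.003], [0.015, 1.0, 0.0], [-0.003, 0.0, -1.0]]
ft_force: [-0.8, 2.0, 7.1]
opening: 0.016
finger_force: 20.0
```

Call:
play_rows:
  steps: [0,-0.003,0,0,0,0,1,0,-0.006,0,0,0,0,1,0,-0.009,0,0,0,0,1,0,-0.011,0,0,0,0,1,0,-0.011,0,0,0,0,1]

```text
time: 21.9
position: [0.544, -0.1805, 0.1575]
eef_rot: [[-1.0, 0.013, 0.002], [0.013, 1.0, 0.006], [-0.002, 0.006, -1.0]]
ft_force: [-0.2, 8.6, 8.3]
opening: 0.016
finger_force: 20.0
```

The stop is reached: 8.6 N, travel 0.165. I'll release and retreat upwards.

Call:
play_rows:
  steps: [0,0,0,0,0,0,0.6,0,0,0,0,0,0,0.6,0,0.006,0,0,0,0,0.6,0,0.006,-0.04,0,0,0,0.6,0,0.006,-0.08,0,0,0,0.6,0.05,0.03,-0.12,0,0,0,0.6,0.1,0.06,-0.12,0,0,0,0.6,0.15,0.1,-0.12,0,0,0,0.6]

```text
time: 22.7
position: [0.4238, -0.1046, 0.2757]
eef_rot: [[-1.0, 0.015, 0.002], [0.015, 1.0, -0.001], [-0.002, -0.001, -1.0]]
ft_force: [0.2, 0.1, -0.2]
opening: 0.0376
finger_force: 0.0
```

Call:
play_rows:
  steps: [0,0.06,0,0,0,0,0.6,0,0.1,0,0,0,0,0.6,0,0.1,0,0,0,0,0.6,0,0.1,0,0,0,0,0.6]

```text
time: 23.1
position: [0.4255, -0.0036, 0.2742]
eef_rot: [[-1.0, 0.011, -0.0], [0.011, 1.0, -0.001], [0.0, -0.001, -1.0]]
ft_force: [0.6, -0.1, 0.3]
opening: 0.0377
finger_force: 0.0
```

Run:
```python
from h import *
c=snap('top','top9.png'); im=c['color'].astype(int); o=cv2.imread('pics/top0.png')[:,:,::-1].astype(int)
for r in (190,200,213,225): print(im[r,366:376,0].tolist(),o[r,366:376,0].tolist(),im[r,398:416,0].tolist(), im[r,430:446,0].tolist())
d=abs(im-o).max(2)[100:300,200:500]; print((d>40).sum(), np.argwhere(d>40)[:5])
H=onplane(c,[[404.6,213],[410.8,213]],.216); print(H)
```

```text
[118, 118, 117, 117, 117, 114, 96, 98, 101, 102] [118, 116, 117, 118, 113, 94, 96, 101, 102, 102] [102, 102, 102, 101, 101, 101, 102, 103, 103, 103, 103, 102, 102, 102, 101, 103, 102, 103] [103, 103, 104, 102, 104, 102, 105, 119, 129, 128, 128, 127, 129, 139, 148, 149]
[128, 130, 130, 131, 133, 127, 96, 95, 101, 102] [128, 129, 130, 133, 127, 103, 98, 101, 103, 102] [101, 102, 102, 101, 91, 69, 72, 106, 128, 132, 132, 130, 129, 121, 105, 102, 103, 103] [101, 102, 102, 101, 101, 102, 102, 110, 122, 127, 128, 127, 127, 133, 145, 150]
[131, 132, 131, 132, 131, 127, 114, 105, 103, 101] [131, 131, 132, 132, 128, 113, 101, 100, 101, 100] [101, 101, 100, 103, 98, 75, 60, 81, 125, 133, 132, 130, 125, 117, 102, 100, 101, 102] [100, 100, 100, 99, 100, 99, 99, 100, 111, 121, 127, 127, 126, 128, 141, 153]
[136, 136, 137, 137, 137, 140, 134, 103, 96, 102] [137, 138, 138, 137, 140, 134, 107, 99, 102, 102] [99, 100, 100, 100, 100, 88, 66, 70, 101, 126, 132, 131, 128, 124, 119, 103, 99, 101] [100, 100, 100, 100, 99, 99, 98, 99, 107, 121, 128, 128, 126, 124, 129, 149]
3473 [[104 202]
 [105 202]
 [106 202]
 [108 205]
 [109 205]]
[[ 0.54192766 -0.17292115  0.216     ]
 [ 0.54156645 -0.18805214  0.216     ]]
```

The hatch sits about 1 px further shut than at the start, at its stop. The robot is clear of everything, so I hand in.

```bash
python3 -c "
from cell import robot
print(robot.job_done())"
```

```text
the job is handed in; nothing more can be done
None
```

The job is handed in: I slid the hatch open, turned the valve knob about 1.35 rad anticlockwise until its pointer was within about 1° of the tooth, and shut the hatch to its stop in 23 s, without touching the mug, plant or notebook.

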